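# Set a rim lock against the fence and stops of a drilling jig

## Robot

A 7-joint arm with a two-finger parallel gripper is mounted at the origin on the work surface. World frame = base frame: x ahead of the robot, y to its left, z up, the work surface at z = 0. Lengths are in m, angles in rad, forces in N, time in s.
With the tool pointing down it reaches from about 0.425 to 0.925 m from the base axis. Payload 6.8 kg.
Tool frame: the origin (TCP) lies on the front face of the gripper's body, between the roots of the fingers; the fingertips stand 73 mm ahead of it and the grasp point (between the pads) lies 54 mm ahead of it (env.nose_length is the distance from the TCP to the fingertips, in m); z points along the fingers, y is the line along which they close (so a half turn about z gives the same grasp; the last joint's range is limited). The gripper opens to 85 mm and grips with 20 to 120 N. Pads are 22 mm wide; open, the fingers measure 114 mm over their backs; the gripper's body (76 mm by 85 mm) begins 54 mm behind the grasp point. The pads swing forward as they close: fully open they stand 13 mm farther back than shut.
Start: joints at [1.222, 0.477, 0.022, 1.555, -0.011, 1.109, -0.083], TCP at [0.161, -0.656, 0.304] pointing down, gripper open.
Joint ranges: [-2.96, 2.96], [-0.34, 2.1], [-1.41, 1.46], [0.24, 2.44], [-1.37, 4.51], [0.17, 1.92], [-2.96, 2.96]. Speed limits (rad/s): [2.39, 2.39, 3.14, 3.14, 3.14, 3.14, 3.14].

## Interface

Orientations are given as a unit quaternion [w, x, y, z].
In Python, from cell import env, kin, camera, calibration, job gives the robot as it stands. The module is installed in compiled form; this text tells all that it offers. Calls block until the motion is done:
- env.reach(position, orientation): joint-space move of the TCP to a pose.
- env.movel(position, velocity=0.15, rot=None, stop_force=None): straight line of the TCP; rot=None keeps the orientation; velocity is the mean speed in m/s. With stop_force (N) it stops when the force on the tool has changed by that much, and returns True; else False.
- env.goto_joints(angles): joint-space move.
- env.grip(opening, f_grip=None): finger opening in m; f_grip is the grip in N (None keeps the last); returns when the fingers have stopped.
- env.dwell(seconds).
- kin.inverse_kinematics(position, orientation): joint angles nearest the present ones, or None.
- env.get_state(): the state.
- camera(name): name is "side" or "top" or "wrist"; returns (picture, depth): 384x512x3 uint8, blue, green, red; 384x512 float32, m along the optical axis (not along the pixel's ray), 0 where there is no reading.
- calibration(name): a dict with "fx", "fy", "cx", "cy" (pixels), "rvec" (rotation vector, rad) and "tvec" (3), from world to camera coordinates, as OpenCV has them. Camera axes: x right, y down, z forward; pixel columns grow to the right and rows downward; lengths in m; the calibration is good to about 2 mm. A picture is of the moment at which its call begins: read the wrist's pose just before it. calibration takes no time and is no camera call; for the wrist camera it gives the pose at the moment of the call.
A pose or a line that the arm cannot do raises env.PlanningError and nothing moves.
- job.job_done(): hands the job in; it is judged then, once.
The state is a dict: "time": time; "qpos": joint angles; "joint_velocities": joint speeds; "joint_torque": joint torques, N m; "tcp_pos": TCP position; "orientation": TCP orientation; "force": force on the tool from outside, world axes, zero at the start; "torque": the same for the moment, N m; "opening": finger opening in m; "gripper_force": force on a finger pad.
Only numpy, scipy, OpenCV 4.12 (cv2) and the standard library are available. Lean on these libraries where they do the work, as an engineer would, in place of code of your own. Each camera call takes 0.05 s, during which the arm holds its last target. There are 200 camera calls.

## Task

Set up the grey rim lock for drilling. By pushing only, slide it across the jig board until its long side is flush against the back fence and its brass-faced end is against the fixed end stop, with the sliding stop pushed along the fence until it touches the lock's other end. Push the lock by its case: do not lift or tip it and do not touch its thumb-turn. Leave the brass cylinder, the padlock and the screwdriver where they lie.

Things in the scene. Friction and masses are not known exactly. Their poses are not given: they have to be found in the camera images.
- lock: The work: loose grey steel rim lock lying on the jig board. Case 118 mm (its y) x 92 mm (x) x 22 mm high, 0.4 to 0.8 kg, slides under a 1 to 4 N level push. Origin: centre of its underside, at board level. z up; -y: brass-faced end with the bolt drawn in flush; +y: plain grey end; +x: the long side for the fence. Starts clear of fence and stops, turned up to 0.4 rad from the fence.
- thumb_turn: Steel thumb-turn fixed on top of the lock: round boss 30 mm across, 6 mm high, with an upright bar 32 x 8 mm; its top is 19 mm above the case, 41 mm above the board. Origin: underside of the boss, on top of the case, 18 mm from the lock's middle towards its -y end. Not to be touched.
- jig: The fixed jig. Origin: under the middle of its plywood board, 245 mm (x) x 400 mm (y) x 12 mm thick, on the bench. x points squarely into the fence, y along it. The fence, an aluminium bar 25 mm high and 24 mm thick, runs along the whole far edge, its front face at x = 92.5 mm. The fixed end stop is an aluminium block at the fence's -y end.
- corner (a point): Corner where the fence's front face meets the fixed end stop's face, at board level (12 mm above the bench). Axes as the jig's: x into the fence, y from the fixed stop towards the sliding stop. The fixed stop is 22 mm high (screw heads 26), runs 75 mm out from the fence and fills y = -26 to 0. Home, the lock's origin is at x = -46, y = 59 mm from here, axes parallel.
- stop_face (a point): Point on the sliding stop's working face (towards the fixed stop), 24 mm in front of the fence and 12 mm above the board; axes as corner. The stop is an aluminium block 32 mm long along the fence, reaching 46 mm out in front of it, 26 mm high, its top plate (to 32 mm) bridging the fence with a black star knob to 46 mm above the board. Push it on its other face, 32 mm beyond this one.
- sliding_stop (a joint): Travel of the sliding stop along the fence in m: 0 = working face 250 mm from the fixed stop, growing as it comes nearer; range 0 to 0.160. Starts between 0 and 0.05; touches the lock at 0.132 when the lock is home. Its knob is slack: it slides with about 3 N of friction and stays where it is left.
- cylinder: Bystander: brass euro-profile lock cylinder lying on the jig board, 66 mm long (its x), 29 mm wide, 17 mm high. Origin: at board level under its round barrel, at mid length. Leave it.
- padlock: Bystander: brass padlock lying flat on the bench at the robot's right of the jig, body 42 x 50 x 20 mm, steel shackle to its +x, 80 mm overall. Origin: centre of the underside of the body. Leave it.
- screwdriver: Bystander: screwdriver lying on the bench at the robot's left of the jig, along its own x, handle to -x. Leave it.
Mind the look-alikes: they are no part of the job. What is meant by the lock is not blue or turquoise, and is the larger of those in its own colour.

How it is judged:
By the outcome, as a careful person would: the job done as asked, in the order asked, and still so for the second after the job is handed in, with the robot touching nothing.
It also fails if it takes over 64 s, if anything falls off the work surface, if the arm or the gripper's body presses on something with over 40 N, if the wrist force passes 120 N, or if a joint passes its speed limit or range.

## Working session

There is one attempt and no reset: what is moved stays moved. The work goes in short steps, each a Python script; the robot and the scene stay as the last script left them, time stands still between calls to the robot, and variables do not carry over. Pictures are saved under pics/ and viewed, at most 10 in all, crops included, and the job is handed in when it is done.

```bash
mkdir -p pics; cat > h.py <<'E'
import numpy as np, cv2
from cell import env, kin, camera, calibration, job
def snap(n):
    c=calibration(n); im,d=camera(n); return im,d,c
def ray(c,uv,z):
    R=cv2.Rodrigues(np.array(c['rvec'],float))[0]; t=np.array(c['tvec'],float).ravel()
    uv=np.atleast_2d(np.array(uv,float))
    p=np.c_[(uv[:,0]-c['cx'])/c['fx'],(uv[:,1]-c['cy'])/c['fy'],np.ones(len(uv))]@R
    o=-R.T@t
    return o+p*((z-o[2])/p[:,2])[:,None]
def cloud(c,d):
    R=cv2.Rodrigues(np.array(c['rvec'],float))[0]; t=np.array(c['tvec'],float).ravel()
    v,u=np.mgrid[:d.shape[0],:d.shape[1]]
    P=np.stack([(u-c['cx'])/c['fx']*d,(v-c['cy'])/c['fy']*d,d],-1)
    return (P-t)@R
E
python3 - <<'E'
from h import *
for n in('top','side'):
    im,d,c=snap(n); cv2.imwrite(f'pics/{n}.png',im); np.savez(f'{n}.npz',im=im,d=d,**c)
    R=cv2.Rodrigues(np.array(c['rvec'],float))[0]; print(n,-R.T@np.ravel(c['tvec']),R[2],c['fx'])
s=env.get_state();print(s['time'],s['orientation'],s['tcp_pos'],s['force'],env.nose_length)
E
```

```text
top [ 0.43688586 -0.02485067  1.17794705] [ 0.110912   -0.02132393 -0.99360144] 469.5294551784657
side [ 0.38369697 -0.913557    0.84536431] [ 0.14872882  0.73484807 -0.66172355] 403.549019234936
0.1 [-7.95669929e-04  9.92760324e-01  1.20109457e-01 -1.59074680e-04] [ 0.1608696  -0.65513786  0.30301953] [0.03478955 0.20610233 0.16088448] 0.0726
```

View pics/top.png

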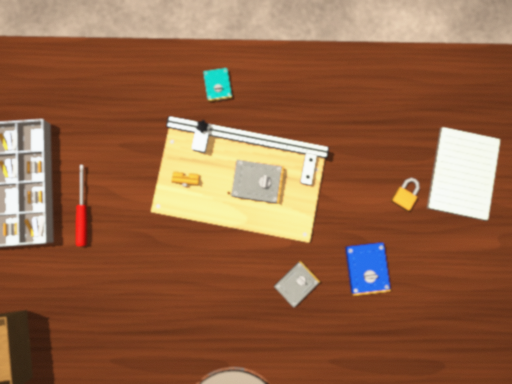

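View pics/side.png

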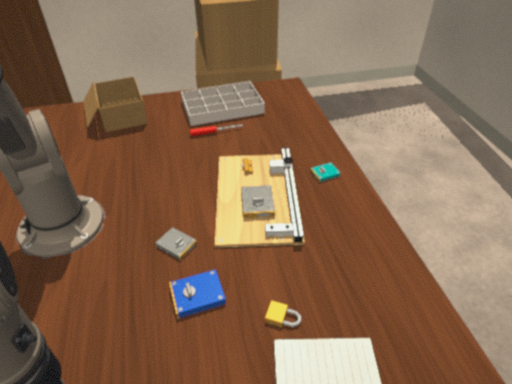

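Top view: the grey candidates are the lock on the board at (258,181) and a smaller grey one on the bench at (297,284). There is also a blue one at (368,268) and a turquoise one at (217,84). The larger grey one, at (258,181), is the lock. Its brass face and thumb-turn are towards the right, where the fixed stop is (309,168). The sliding stop is at (202,137) and the cylinder at (185,180).

```bash
python3 - <<'E'
from h import *
z=np.load('top.npz'); im,d=z['im'],z['d']; c={k:z[k] for k in('fx','fy','cx','cy','rvec','tvec')}
cv2.imwrite('pics/crop.png',cv2.resize(im[105:250,140:340],None,fx=4,fy=4,interpolation=cv2.INTER_CUBIC))
P=cloud(c,d)
for n,u,v in [('board',230,215),('bench',120,180),('lock',245,175),('fence',260,138),('stop',309,168),('sstop',200,142),('knob',202,127),('cyl',185,180),('turn',265,182)]: print(n,P[v,u].round(4))
hsv=cv2.cvtColor(im,cv2.COLOR_BGR2HSV)
m=(hsv[...,1]<60)&(P[...,2]>.026)&(P[...,2]<.06); m=m.astype(np.uint8)
n,l,s,ce=cv2.connectedComponentsWithStats(m)
for i in range(1,n):
    if s[i,4]>80: print(s[i],[x.round(1) for x in map(np.array,cv2.minAreaRect(np.argwhere(l==i)[:,::-1].astype(np.float32)))], np.median(P[l==i],0).round(4))
E
```

```text
board [0.4884 0.0088 0.0098]
bench [ 0.5747  0.287  -0.003 ]
lock [ 0.5856 -0.0274  0.0348]
fence [ 0.6781 -0.0637  0.0367]
stop [ 0.6046 -0.185   0.0352]
sstop [0.6648 0.0835 0.044 ]
knob [0.6986 0.0779 0.0599]
cyl [0.5729 0.1203 0.0254]
turn [ 0.5669 -0.0759  0.0519]
[ 167  117  162   68 2222] [array([244.4, 150.7]), array([163.,  40.]), np.float64(11.3)] [ 0.6727 -0.039   0.0367]
[   0  119   50  127 1359] [array([ 22.9, 181.9]), array([125. ,  49.2]), np.float64(88.4)] [0.5677 0.5007 0.0367]
[ 232  160   49   42 1604] [array([256.1, 181. ]), array([44.9, 36.3]), np.float64(8.7)] [ 0.5708 -0.0545  0.0341]
[364 271  14  11  98] [array([369.2, 275.8]), array([11.3, 10.6]), np.float64(45.0)] [ 0.3439 -0.3304  0.031 ]
```

View pics/crop.png

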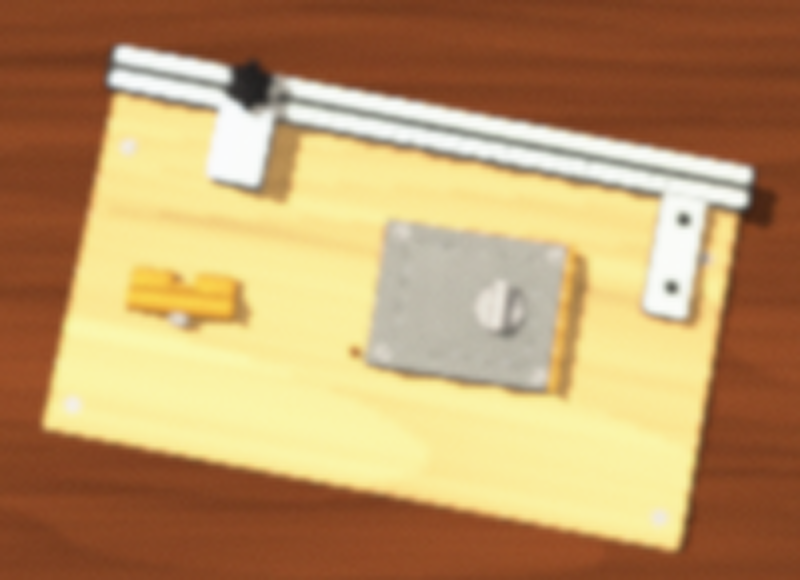

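The crop confirms it: grey case, brass end towards the fixed stop, about 4° off the fence. Next is a wrist view for accurate poses.

```bash
cat >> h.py <<'E'
def quat(yaw): # tool z down, tool x at world angle yaw
    return np.array([0,np.cos(yaw/2),np.sin(yaw/2),0])
E
python3 - <<'E'
from h import *
for p in ([.52,-.04,.40],[.54,-.04,.36]):
    print(kin.inverse_kinematics(p,quat(-.194)))
env.reach([.52,-.05,.40],quat(-.194))
im,d,c=snap('wrist'); cv2.imwrite('pics/w1.png',im); np.savez('w1.npz',im=im,d=d,**c)
R=cv2.Rodrigues(np.array(c['rvec'],float))[0]; print(-R.T@np.ravel(c['tvec']),R[2],c['fx'])
s=env.get_state();print(s['time'],s['tcp_pos'],s['force'],s['qpos'])
E
```

```text
[ 0.42661246  0.18302683 -0.53548495  1.76557488  0.09906427  1.21974392
 -1.90047266]
[ 0.37930487  0.24636406 -0.49898414  1.78066345  0.12839988  1.1467147
 -1.92477755]
[ 0.58423177 -0.06347541  0.46818663] [-0.25442117  0.05006523 -0.96579674] 291.2731052458931
2.6667 [ 0.52000501 -0.05094234  0.39980726] [ 0.4682773   0.34241272 -0.92772257] [ 0.42555092  0.18209406 -0.51045091  1.76494776  0.09446213  1.21915249
 -1.8767817 ]
```

View pics/w1.png

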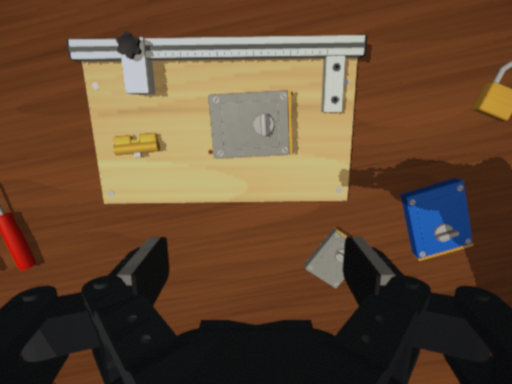

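Wrist view: the lock is at (250,125) with its brass edge at (291,123). The fixed stop's inner edge is at column 324, and the fence's front edge at about row 59. The sliding stop covers (123-153, 55-95). I'll measure from the clouds and check across both views.

```bash
cat >> h.py <<'E'
def measure(views):
    out={}
    for n,(im,d,c) in views.items():
        P=cloud(c,d); hsv=cv2.cvtColor(im,cv2.COLOR_BGR2HSV)
        B=P[(abs(P[...,0]-.58)<.09)&(abs(P[...,1]+.04)<.2)&(hsv[...,1]>60)&(hsv[...,2]>150)]
        zb=np.median(B[:,2]); 
        reg=(abs(P[...,0]-.58)<.17)&(abs(P[...,1]+.04)<.25)&(d>0)
        hi=(reg&(hsv[...,1]<75)&(P[...,2]>zb+.012)&(P[...,2]<zb+.07)).astype(np.uint8)
        nn,l,s,ce=cv2.connectedComponentsWithStats(hi)
        order=np.argsort(-s[1:,4])+1; r={'zb':zb,'comps':[]}
        for i in order[:3]:
            if s[i,4]<200: continue
            Q=P[l==i]; zt=np.median(Q[:,2])
            cn=max(cv2.findContours((l==i).astype(np.uint8),0,1)[0],key=cv2.contourArea)[:,0].astype(float)
            r['comps'].append((zt,Q,cn))
        out[n]=(r,c)
    return out
E
python3 - <<'E'
from h import *
V={}
for n in('top','w1'):
    z=np.load(n+'.npz'); V[n]=(z['im'],z['d'],{k:z[k] for k in('fx','fy','cx','cy','rvec','tvec')})
for n,(r,c) in measure(V).items():
    print(n,'zb',r['zb'].round(4))
    for zt,Q,cn in r['comps']:
        X=ray(c,cn,zt)[:,:2]; b=cv2.minAreaRect(X.astype(np.float32))
        print(' zt',zt.round(4),len(Q),np.round(cv2.boxPoints(b),4).tolist(),round(b[2],2))
# hand-read pixels (wrist): fence front top edge, fixed stop inner top edge, lock +x edge, sliding stop faces
c=V['w1'][2]
for n,uv,h in [('fence top back',[(70,40),(364,36)],.037),('fence front',[(75,52),(364,49)],.037),('fixedstop in',[(326,57),(323,110)],.034),('lock far',[(209,95),(291,91)],.034),('lock near',[(212,158),(290,155)],.034),('lock brass',[(292,92),(291,154)],.034),('ss work face',[(149,58),(152,93)],.038),('ss far face',[(122,60),(125,94)],.038)]:
    X=ray(c,uv,h)[:,:2]; v=X[1]-X[0]; print(n,X.round(4).tolist(),np.arctan2(v[1],v[0]).round(3))
for n in V: cv2.imwrite(f'pics/{n}_big.png',0) if 0 else None
im=V['w1'][0]; cv2.imwrite('pics/w1c.png',cv2.resize(im[25:170,65:375],None,fx=2.58,fy=2.58,interpolation=cv2.INTER_CUBIC)[:600,:800])
E
```

```text
top zb 0.0115
 zt 0.0367 2270 [[0.5586000084877014, -0.21389999985694885], [0.6572999954223633, -0.23270000517368317], [0.733299970626831, 0.16459999978542328], [0.6345999836921692, 0.1834000051021576]] 79.18
 zt 0.034 1667 [[0.5182999968528748, -0.10279999673366547], [0.6087999939918518, -0.11590000241994858], [0.6248000264167786, -0.005499999970197678], [0.5342000126838684, 0.007600000128149986]] 81.77
w1 zb 0.0106
 zt 0.0357 8348 [[0.5587999820709229, -0.2092999964952469], [0.6556000113487244, -0.23000000417232513], [0.7401999831199646, 0.16539999842643738], [0.6432999968528748, 0.18610000610351562]] 77.93
 zt 0.033 4921 [[0.5194000005722046, -0.10090000182390213], [0.609000027179718, -0.1137000024318695], [0.6248999834060669, -0.002400000113993883], [0.5353000164031982, 0.010400000028312206]] 81.87
fence top back [[0.728, 0.1619], [0.6562, -0.2259]] -1.754
fence front [[0.7127, 0.1605], [0.6403, -0.2243]] -1.757
fixedstop in [[0.6408, -0.1733], [0.5722, -0.1598]] 2.947
lock far [[0.6238, -0.0043], [0.6065, -0.119]] -1.72
lock near [[0.5359, 0.0123], [0.5177, -0.1028]] -1.728
lock brass [[0.6049, -0.1202], [0.5189, -0.1045]] 2.961
ss work face [[0.6857, 0.064], [0.6415, 0.0728]] 2.944
ss far face [[0.6905, 0.1008], [0.6476, 0.1103]] 2.923
```

View pics/w1c.png

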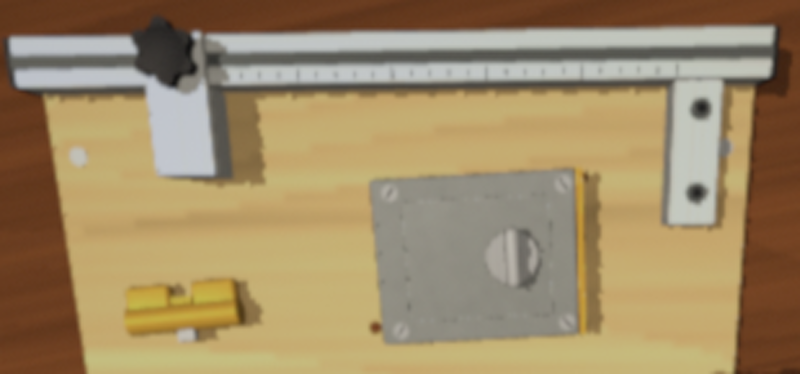

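```bash
cat >> h.py <<'E'
YAW=-.187; C=np.array([.6426,-.1737])
EX=np.array([np.cos(YAW),np.sin(YAW)]); EY=np.array([-np.sin(YAW),np.cos(YAW)])
def W(jx,jy,z): return [*(C+jx*EX+jy*EY),z]
def J():
    s=env.get_state(); p=np.array(s['tcp_pos']); f=np.array(s['force']); q=p[:2]-C
    return 't%.1f jx %.4f jy %.4f z %.4f F(jx %.1f jy %.1f z %.1f)'%(s['time'],q@EX,q@EY,p[2],f[:2]@EX,f[:2]@EY,f[2])
E
python3 - <<'E'
from h import *
env.grip(.06)
env.reach(W(-.180,.1035,.12),quat(YAW)); print(J())
print(env.movel(W(-.180,.1035,.075),velocity=.03,stop_force=3),J())
z=env.get_state()['tcp_pos'][2]
env.movel(W(-.180,.1035,z+.007),velocity=.05); print(J())
open('z60.txt','w').write(str(z))
E
```

```text
t4.1 jx -0.1786 jy 0.1037 z 0.1210 F(jx 0.9 jy -0.1 z -0.1)
True t5.3 jx -0.1801 jy 0.1035 z 0.0796 F(jx -1.1 jy -0.2 z 7.6)
t5.7 jx -0.1797 jy 0.1035 z 0.0869 F(jx -0.3 jy 0.1 z 0.1)
```

```bash
python3 - <<'E'
from h import *
z=env.get_state()['tcp_pos'][2]
for i in range(2):
    r=env.movel(W(-.092,.1035,z),velocity=.03,stop_force=8); print(r,J())
    if i==0 and env.get_state()['tcp_pos'][0]>W(-.112,.1035,0)[0]: break
im,d,c=snap('wrist'); cv2.imwrite('pics/w2.png',im); cv2.imwrite('pics/side2.png',camera('side')[0][130:270,190:330].repeat(4,0).repeat(4,1))
print(J())
E
```

```text
True t7.9 jx -0.1031 jy 0.1033 z 0.0862 F(jx -1.4 jy 0.5 z -0.4)
t8.0 jx -0.1036 jy 0.1032 z 0.0859 F(jx -0.8 jy 0.2 z -0.6)
```

View pics/w2.png

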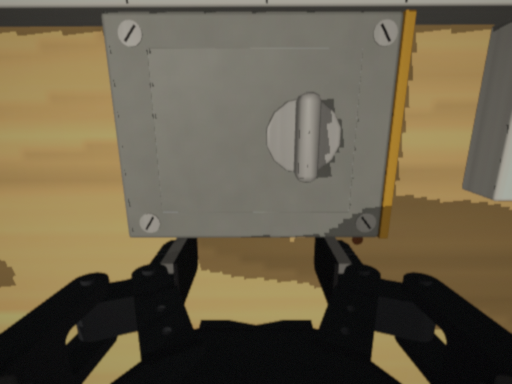

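The lock's long side is against the fence. Next I push its plain end towards the fixed stop.

```bash
python3 - <<'E'
from h import *
env.movel(W(-.130,.1035,.0869),velocity=.1)
env.movel(W(-.140,.1035,.18),velocity=.2)
q0=np.array(env.get_state()['qpos']); best=None
for y in (YAW-np.pi/2,YAW+np.pi/2):
    q=kin.inverse_kinematics(W(-.05,.203,.17),quat(y))
    print(y,q)
    if q is not None and (best is None or abs(q-q0).max()<best[0]): best=(abs(q-q0).max(),y)
y=best[1]
env.reach(W(-.05,.203,.17),quat(y)); env.grip(.03); print(J())
env.movel(W(-.05,.203,.0896),velocity=.1,stop_force=6); print(J())
r=env.movel(W(-.05,.120,.0896),velocity=.03,stop_force=8); print(r,J(),best)
E
```

```text
-1.7577963267948966 [-0.73130515  0.72097973  0.84768026  1.81189576 -0.66966497  0.92286525
 -2.90902544]
1.3837963267948965 [ 0.40180921  0.6892724  -0.79148934  1.73072722  0.57991894  0.97139773
 -0.80232274]
t10.6 jx -0.0500 jy 0.2029 z 0.1702 F(jx -0.8 jy -0.2 z 0.1)
t11.5 jx -0.0496 jy 0.2033 z 0.0902 F(jx 0.5 jy -0.9 z 0.6)
True t13.8 jx -0.0506 jy 0.1282 z 0.0893 F(jx -0.8 jy -0.3 z -0.1) (np.float64(1.2343297286185124), 1.3837963267948965)
```

```bash
python3 - <<'E'
from h import *
env.movel(W(-.05,.145,.0896),velocity=.1)
env.movel(W(-.05,.16,.20),velocity=.2)
im,d,c=snap('wrist'); cv2.imwrite('pics/w3.png',im); np.savez('w3.npz',im=im,d=d,**c); print(J())
E
```

```text
t14.8 jx -0.0508 jy 0.1589 z 0.1983 F(jx -0.4 jy -0.4 z -0.6)
```

View pics/w3.png

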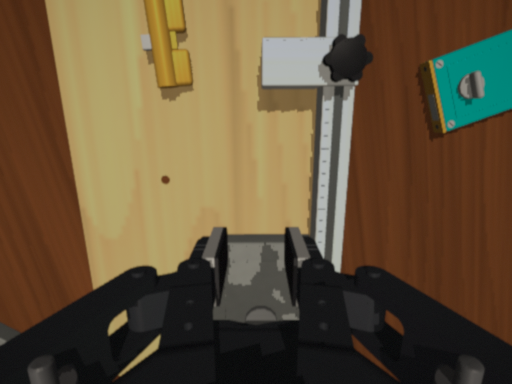

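That view mostly shows the area beyond the lock, so it doesn't check the corner. I'll re-square the lock against the fence and look from in front.

```bash
python3 - <<'E'
from h import *
env.reach(W(-.14,.062,.18),quat(YAW)); env.grip(.06)
env.movel(W(-.14,.062,.0869),velocity=.15,stop_force=6)
r=env.movel(W(-.094,.062,.0869),velocity=.03,stop_force=8); print(r,J())
env.movel(W(-.125,.062,.0869),velocity=.1)
env.movel(W(-.13,.07,.16),velocity=.2)
im,d,c=snap('wrist'); cv2.imwrite('pics/w4.png',im); np.savez('w4.npz',im=im,d=d,**c); print(J())
E
```

```text
True t18.3 jx -0.1029 jy 0.0621 z 0.0861 F(jx 0.2 jy -0.8 z 0.0)
t19.2 jx -0.1299 jy 0.0697 z 0.1597 F(jx -0.2 jy 0.1 z -1.3)
```

View pics/w4.png

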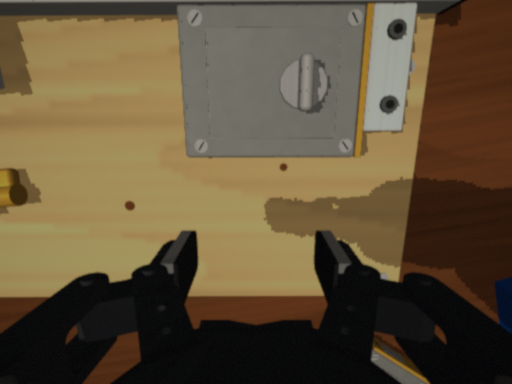

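The lock is home: its top edge is on the fence and the brass face at (367,60) touches the fixed stop, with no gap visible. Now the sliding stop.

```bash
python3 - <<'E'
from h import *
env.movel(W(-.13,.10,.19),velocity=.2)
env.reach(W(-.028,.318,.18),quat(1.3838)); env.grip(0.0); print(J())
print(env.movel(W(-.028,.318,.0906),velocity=.1,stop_force=6),J())
for i in range(3):
    r=env.movel(W(-.028,.154,.0906),velocity=.04,stop_force=9); print(r,J())
    s=env.get_state()
    if (np.array(s['tcp_pos'])[:2]-C)@EY<.168: break
E
```

```text
t21.2 jx -0.0280 jy 0.3180 z 0.1801 F(jx 0.1 jy -0.2 z 0.2)
False t22.3 jx -0.0276 jy 0.3184 z 0.0914 F(jx 0.3 jy -0.1 z -0.8)
True t25.8 jx -0.0281 jy 0.1603 z 0.0905 F(jx 0.6 jy 0.0 z -0.4)
```

```bash
python3 - <<'E'
from h import *
env.movel(W(-.028,.19,.0906),velocity=.1)
env.movel(W(-.028,.20,.18),velocity=.2)
env.reach(W(-.15,.10,.24),quat(YAW))
im,d,c=snap('wrist'); np.savez('w5.npz',im=im,d=d,**c); print(J())
cv2.imwrite('pics/w5.png',cv2.resize(im[0:230,60:460],None,fx=2,fy=2,interpolation=cv2.INTER_CUBIC))
E
```

```text
t28.0 jx -0.1499 jy 0.1003 z 0.2393 F(jx -0.0 jy -0.7 z -0.4)
```

View pics/w5.png

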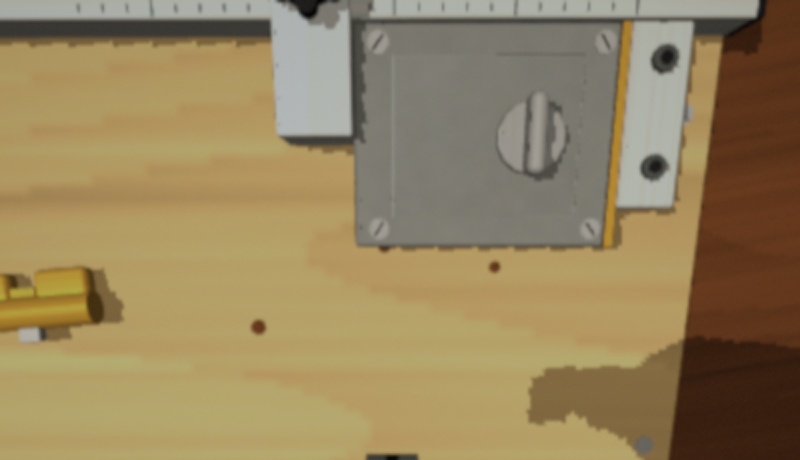

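The lock sits between the sliding stop (face at column 353) and the fixed stop (column 625), flush with the fence, and the cylinder has not moved.

```bash
python3 -c "
from h import *
print(job.job_done())"
```

```text
the job is handed in; nothing more can be done
None
```

The job is handed in at about 28 s: in the last wrist picture the lock is flush to the fence, its brass end is on the fixed stop, and the sliding stop touches its other end.

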